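# Extend and lock the centring gauge over a bowl

## Task

Set up the centring gauge for trimming: pull its telescoping arm all the way out by the wooden knob until the brass lock button clicks up through the hole in the sleeve, and only then swing the locked arm round until its steel pointer hangs over the middle of the upturned bowl's foot. Let go and leave the arm locked and at rest there; do not shift the bowl, and leave the cup, jar and loop tool beside the work alone.

Things in the scene. Friction and masses are not known exactly. Their poses are not given: they have to be found in the camera images.
- pivot (a point): The swing axis of the gauge: a vertical axis at the middle of a 26 mm steel mast on a 110 mm square foot bolted to the bench. The point lies on the axis at the height of the arm's centre line (175 mm above the bench). The level arm on it: a 22 mm square sleeve, ending 170 mm from the swing axis, with an inner tube sliding out of it.
- knob_mid (a point): On the axis of the upright wooden knob (24 mm across, 46 mm tall) at the outer end of the arm's inner tube: 23 mm below the knob's top and 32 mm above the arm's centre line. Fixed to the tube, over a 26 mm square, 18 mm tall end block. Knob and pointer share one upright axis, 215 mm from the swing axis with the tube pushed in, 316 mm fully out. The arm points from pivot to knob.
- pointer_tip (a point): The tip of the steel pointer (8 mm thick, tapered) that hangs down beneath the knob, 82 mm straight below knob_mid and 125 mm above the bench: about 20 mm above the bowl's foot when over it.
- button_crown (a point): Top of the rounded brass lock button, 8 mm in diameter, carried on the inner tube inside the sleeve. Hidden beneath the sleeve's roof until the tube is out; it then springs up by itself through the hole in the sleeve's top (150 mm from the swing axis) and stands 4 mm proud.
- swing (a joint): Turn of the arm about the mast (rad), growing anticlockwise seen from above, range -0.4 to 1.4; it turns stiffly (0.25 N m friction) and stays where it is left. At the start the arm is to be swung clockwise (value falling) by about 0.4 to 1.1 rad to reach the bowl.
- tube (a joint): How far the inner tube is pulled out of the sleeve (m): 0 pushed in, stop at 0.101; it slides with about 4 N of friction. The button snaps out at about 0.099; once it is out the tube can no longer slide back.
- lock_button (a joint): Height of the spring-loaded lock button (m): about 0.001 held down inside the sleeve, 0.008 fully out (clicked).
- bowl_foot (a point): Centre of the top of the foot ring of the upturned, leather-hard clay bowl, 55 mm above its rim and 105 mm above the bench. The bowl (120 mm across the rim, foot ring 60 mm across) is loose on a bench wheel 200 mm across and 50 mm high. The bowl's middle lies within about 8 mm of the circle swept by the pulled-out pointer.
- teacup_rim (a point): Centre of the mouth of a loose clay teacup, 72 mm across and 58 mm tall; a bystander.
- glaze_jar: A loose lidded white jar, 68 mm across and 85 mm tall; origin at the centre of its underside; a bystander.
- loop_tool: A loose trimming tool, 14 mm thick wooden handle and wire loop, 165 mm long, lying on the bench; origin on the bench under the middle of the handle, x along it to the loop; a bystander.
Not all that is in view belongs to the job. What is meant by the part that bears bowl_foot is not orange or white, and is the smaller of those in its own colour.

How it is judged:
By the outcome, as a careful person would: the job done as asked, in the order asked, and still so for the second after the job is handed in, with the robot touching nothing.
It also fails if it takes over 42 s, if anything falls off the work surface, if the arm or the gripper's body presses on something with over 40 N, if the wrist force passes 120 N, or if a joint passes its speed limit or range.

## Robot

A 6-joint arm with a two-finger parallel gripper is mounted at the origin on the work surface. World frame = base frame: x ahead of the robot, y to its left, z up, the work surface at z = 0. Lengths are in m, angles in rad, forces in N, time in s.
With the tool pointing down it reaches from about 0.35 to 0.725 m from the base axis. Payload 6 kg.
Tool frame: the origin (TCP) lies at the very end of the fingers, on their centre line; the grasp point (between the pads) lies 19 mm behind it; x points along the fingers, y is the direction in which the jaws open and shut, and the axes are right-handed (so a half turn about x gives the same grasp; the last joint's range is limited). The gripper opens to 85 mm and grips with 20 to 120 N. Pads are 22 mm wide; open, the fingers measure 114 mm over their backs; the gripper's body (76 mm by 85 mm) begins 54 mm behind the grasp point. The pads swing forward as they close: fully open they stand 13 mm farther back than shut.
Start: joints at [-0.946, 0.04, 0.085, 0, -1.615, -0.334], TCP at [0.172, -0.575, 0.203] pointing down, gripper open.
Joint ranges: [-2.56, 2.56], [-1.29, 2.01], [-1.08, 1.49], [-3.29, 1.98], [-2.81, -0.18], [-2.99, 2.99]. Speed limits (rad/s): [2.57, 2.57, 3.01, 3.14, 3.14, 3.14].

## Interface

Orientations are given as a 3x3 rotation matrix whose columns are the frame's x, y, z axes.
In Python, from rig import robot, cams, ticket gives the robot as it stands. The module is installed in compiled form; this text tells all that it offers.
- The arm moves only by the tool drive_tool, never from a script. Its argument "moves" is a list of rows, each a list of 6 numbers: the shift along the tool's x, y, z each as a share of 200 mm, from -1 to 1, then the turn, a rotation vector about the tool's x, y, z each as a share of pi rad, from -1 to 1. A call has 1 to 8 rows; each row is the pose to reach, as a shift and turn from the pose commanded when the call began, along the tool's axes at that moment, turning the shorter way round; what a row does not reach only later rows make up. A row lasts 1/8 s, in which the tool goes at most 62.5 mm and 10.7 degrees, less where a joint would pass 70% of its speed; a pose out of reach is approached as far as the arm can. A call with a number of a shift or a turn outside -1 to 1 is refused whole. A call with a gripper value outside its range is refused whole. "jaw" is the opening, from 0 (shut) to 1 (fully open), set as the call begins (left out, the last holds). The fingers move at their own pace and stop on an object; "grip_force" is the grip in N (left out, the last holds). Time passes only in rows, so rows that repeat a pose let the fingers close. It gives the time, the measured TCP pose, the force and the opening at its end, in the units of the state.
- robot.sense(): the state, without advancing time (a new reading comes with each control period).
- cams.capture(name): name is "side" or "top" or "wrist"; returns a dict with "frame" (420x560x3 uint8, red, green, blue), "camera_matrix" (3x3 intrinsics, pixels), "T" (4x4, takes a point from camera to world coordinates). Camera axes: x right, y down, z forward; pixel columns grow to the right and rows downward; lengths in m; the calibration is good to about 2 mm. A picture is of the moment at which its call begins. There is no depth.
- ticket.job_done(): hands the job in, once; it reports no verdict.
The state is a dict: "time": time; "joint_pos": joint angles; "dq": joint speeds; "tau": joint torques, N m; "tool_pos": TCP position; "eef_rot": TCP orientation; "wrist_force": force on the tool from outside, world axes, zero at the start; "wrist_torque": the same for the moment, N m; "finger_gap": opening from 0.0 (shut) to 1.0 (fully open).
Only numpy, scipy, OpenCV 4.12 (cv2) and the standard library are available. Lean on these libraries where they do the work, as an engineer would, in place of code of your own. Each camera call takes 0.05 s, during which the arm holds its last target. There are 200 camera calls.

## Working session

There is one attempt and no reset: what is moved stays moved. The work goes in short steps, Python scripts to look and compute and a tool call to move; the robot and the scene stay as the last step left them, time stands still between calls to the robot, and variables do not carry over. Pictures are saved under pics/ and viewed, about 8 in all and at most 12, crops included, and the job is handed in when it is done.

Besides the shell and the picture viewer there is one more tool, called after "Request:" in YAML: its name, and indented under it one key for each argument. drive_tool: Moves the arm, as the interface text tells. Shift numbers are shares of 200 mm and turn numbers shares of pi rad, none past 1 either way. Its arguments: {"type":"object","properties":{"moves":{"type":"array"},"jaw":{"type":"number"},"grip_force":{"type":"number"}},"required":["moves"]}

```bash
mkdir -p pics; cat > h.py <<'E'
import numpy as np, cv2
from rig import robot, cams, ticket
def cap(n,f):
    c=cams.capture(n); cv2.imwrite(f'pics/{f}.png',c['frame'][:,:,::-1]); np.savez(f'pics/{f}.npz',K=c['camera_matrix'],T=c['T'],frame=c['frame']); return c
def ray(c,u,v):
    d=c['T'][:3,:3]@np.linalg.inv(c['camera_matrix'])@[u,v,1]; return c['T'][:3,3],d/np.linalg.norm(d)
def onz(c,u,v,z):
    o,d=ray(c,u,v); return o+d*(z-o[2])/d[2]
def proj(c,p):
    q=c['camera_matrix']@(np.linalg.inv(c['T'])@np.r_[p,1])[:3]; return q[:2]/q[2]
def load(f):
    z=np.load(f'pics/{f}.npz'); return dict(camera_matrix=z['K'],T=z['T'],frame=z['frame'])
def tri(a,ua,b,ub):
    o1,d1=ray(a,*ua);o2,d2=ray(b,*ub)
    s=np.linalg.lstsq(np.c_[d1,-d2],o2-o1,rcond=None)[0]
    p,q=o1+s[0]*d1,o2+s[1]*d2; return (p+q)/2,np.linalg.norm(p-q)
E
python3 - <<'E'
from h import *
np.set_printoptions(precision=4,suppress=True)
a=cap('top','top0');b=cap('side','side0')
print(a['T'],b['T'],a['camera_matrix']); print(robot.sense())
E
```

```text
[[ 0.0012 -0.9815  0.1913  0.3612]
 [-0.9998  0.0029  0.0214 -0.0223]
 [-0.0215 -0.1913 -0.9813  0.9859]
 [ 0.      0.      0.      1.    ]] [[-0.813  -0.3977  0.4253  0.005 ]
 [-0.5819  0.5783 -0.5718  0.7107]
 [-0.0185 -0.7123 -0.7016  1.0073]
 [ 0.      0.      0.      1.    ]] [[395.3697   0.     280.4109]
 [  0.     395.3697 207.9235]
 [  0.       0.       1.    ]]
{'time': 0.1, 'joint_pos': array([-0.9463,  0.0407,  0.0839, -0.0004, -1.6155, -0.3337]), 'dq': array([ 0.0007, -0.0023,  0.0031,  0.0011, -0.0013, -0.001 ]), 'tau': array([ -0.0046, -36.9348,  34.8281,   6.9518,  -0.0046,  -0.    ]), 'tool_pos': array([ 0.172 , -0.5745,  0.2022]), 'eef_rot': array([[-0.0006, -0.2867,  0.958 ],
       [ 0.0015,  0.958 ,  0.2867],
       [-1.    ,  0.0016, -0.0001]]), 'wrist_force': array([ 0.0086, -0.894 ,  0.3052]), 'wrist_torque': array([ 0.0005, -0.0322,  0.0586]), 'finger_gap': 0.9968999701247794}
```

View pics/top0.png

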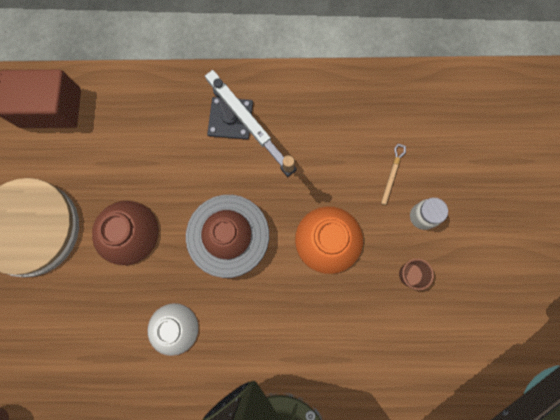

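View pics/side0.png

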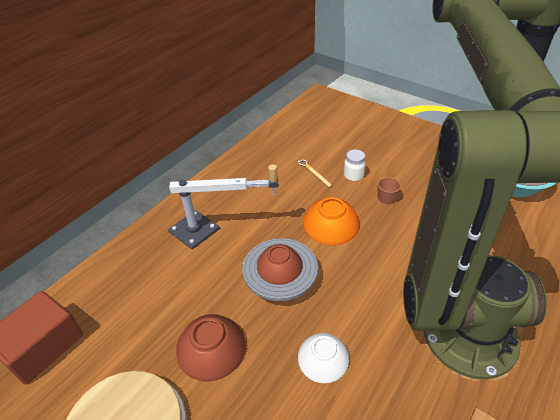

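Candidates for the bowl, in top-view pixels: brown on the wheel (226,233), larger brown (120,231), orange (330,238) and white (172,329). The brown one on the grey wheel fits: it isn't orange or white, and it is the smaller of the two browns. I'll confirm that in a crop that also shows the arm.

```bash
python3 - <<'E'
from h import *
a=load('top0')['frame'][:,:,::-1]; b=load('side0')['frame'][:,:,::-1]
A=cv2.resize(a[60:290,90:310],None,fx=2.6,fy=2.6,interpolation=2)[:598]
B=cv2.resize(b[150:300,160:320],None,fx=2.5,fy=2.5,interpolation=2)
cv2.imwrite('pics/cropA.png',A); cv2.imwrite('pics/cropB.png',cv2.resize(b[150:310,155:335],None,fx=4,fy=3.7,interpolation=2))
E
```

```text
(no output)
```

View pics/cropA.png

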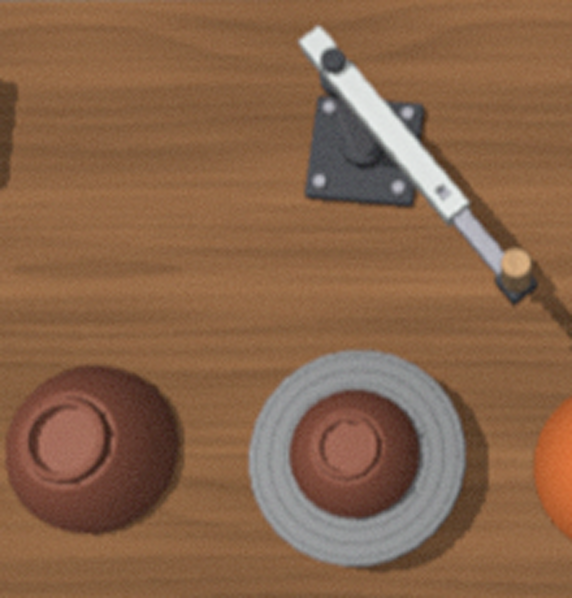

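View pics/cropB.png

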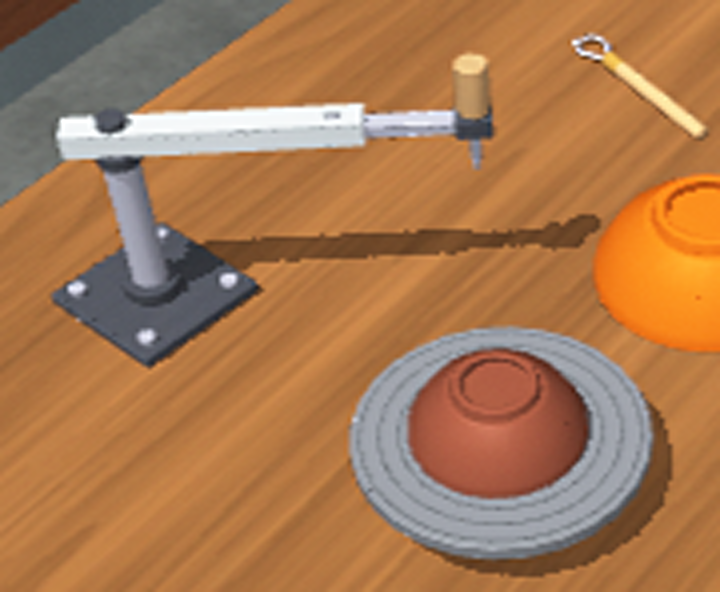

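The crop confirms that the small brown bowl on the grey wheel is the target. In the top view I read these pixels: foot (224.6,231.9), knob top (288.5,160), mast bolts centre (229.7,116.4).

```bash
python3 - <<'E'
from h import *
np.set_printoptions(precision=4,suppress=True)
a=load('top0');b=load('side0')
k=onz(a,288.5,160,.23); p=onz(a,229.7,116.4,.012); f=onz(a,224.6,231.9,.105); c=onz(a,218.5,83.1,.195)
print('top',k,p,f,c)
print('side',onz(b,272.7,166.8,.23),onz(b,193.4,226.8,.012),onz(b,279.5,254.6,.105),onz(b,182.5,181.9,.195))
for t,s in (((288.5,160),(272.7,166.8)),((229.7,116.4),(193.4,226.8)),((224.6,231.9),(279.5,254.6)),((218.5,83.1),(182.5,181.9))): print(tri(a,t,b,s))
d=(k-p)[:2]; e=(f-p)[:2]
print(np.linalg.norm(d),np.linalg.norm(e),np.arctan2(*d[::-1]),np.arctan2(*e[::-1]))
E
```

```text
top [ 0.6059 -0.0219  0.23  ] [0.7973 0.1329 0.012 ] [0.4783 0.1225 0.105 ] [0.793  0.1302 0.195 ]
side [ 0.6005 -0.0189  0.23  ] [0.7942 0.1323 0.012 ] [0.472  0.1316 0.105 ] [0.7895 0.1357 0.195 ]
(array([ 0.6056, -0.0226,  0.2258]), np.float64(0.003470390182088889))
(array([0.796 , 0.1324, 0.0117]), np.float64(0.0027371050555911897))
(array([0.4792, 0.1241, 0.0928]), np.float64(0.0017291336736117492))
(array([0.796 , 0.1313, 0.1887]), np.float64(0.0008032883693728289))
0.24617178254466696 0.31915517328508053 -2.4615390113219484 -3.1087707236522752
```

The small brown bowl on the wheel is confirmed. The arm starts about 31 mm out (radius 246 mm). The pivot is near (0.795, 0.132) and needs about 0.65 rad of clockwise swing, and both agree with the brief. I'll move to hover above the knob.

Request:
drive_tool:
  moves:
    - [-0.36,0.7,1,0,0,0]
    - [-0.36,0.7,1,0,0,0]
    - [-0.36,0.7,1,0,0,0]
    - [-0.36,0.7,1,0,0,0]
    - [-0.36,0.7,1,0,0,0]
  jaw: 1

```text
time: 0.72
tool_pos: [0.3258, -0.3811, 0.2766]
eef_rot: [[0.003, -0.292, 0.957], [-0.001, 0.957, 0.292], [-1.0, -0.002, 0.002]]
wrist_force: [-0.5, 0.2, 0.1]
finger_gap: 0.999
```

Request:
drive_tool:
  moves:
    - [0,0.7,1,0,0,0]
    - [0,0.7,1,0,0,0]
    - [0,0.7,1,0,0,0]
    - [0,0.7,1,0,0,0]
    - [0,0.7,1,0,0,0]

```text
time: 1.35
tool_pos: [0.4762, -0.1896, 0.2731]
eef_rot: [[-0.003, -0.29, 0.957], [0.001, 0.957, 0.29], [-1.0, 0.002, -0.003]]
wrist_force: [0.1, -1.2, 0.6]
finger_gap: 1.001
```

Request:
drive_tool:
  moves:
    - [0,0.61,0.84,-0.124,0,0]
    - [0,0.61,0.84,-0.124,0,0]
    - [0,0.61,0.84,-0.124,0,0]
    - [0,0.61,0.84,-0.124,0,0]
    - [0,0.61,0.84,-0.124,0,0]

```text
time: 1.98
tool_pos: [0.6011, -0.0271, 0.2738]
eef_rot: [[-0.002, -0.629, 0.777], [-0.001, 0.777, 0.629], [-1.0, 0.001, -0.002]]
wrist_force: [-0.7, -0.3, 0.5]
finger_gap: 1.004
```

```bash
python3 - <<'E'
from h import *
np.set_printoptions(precision=4,suppress=True)
w=cap('wrist','w1'); s=robot.sense(); print(s['time'],s['tool_pos'],s['eef_rot'],w['T'])
print(proj(w,[.6045,-.021,.23]))
E
```

```text
2.025 [ 0.6008 -0.0279  0.2746] [[-0.0012 -0.6284  0.7779]
 [-0.0006  0.7779  0.6284]
 [-1.      0.0003 -0.0013]] [[-0.6296  0.7348  0.2524  0.5352]
 [ 0.7769  0.5947  0.2069 -0.0804]
 [ 0.002   0.3263 -0.9452  0.4443]
 [ 0.      0.      0.      1.    ]]
[286.3539 232.7467]
```

View pics/w1.png

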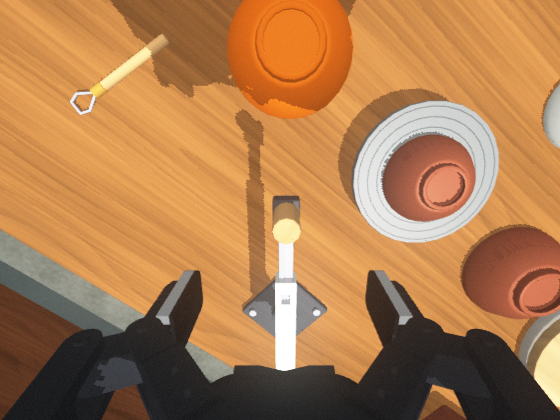

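The knob top is at (286.5,231.5), within 1 px of the prediction (286.4,232.7), and the arm runs straight down the image. I'll descend and grip.

Request:
drive_tool:
  moves:
    - [0.1,0.013,0.034,0,0,0]
    - [0.25,0.013,0.034,0,0,0]
    - [0.4,0.013,0.034,0,0,0]
    - [0.4,0.013,0.034,0,0,0]
    - [0.4,0.013,0.034,0,0,0]

```text
time: 2.65
tool_pos: [0.6047, -0.0212, 0.1964]
eef_rot: [[0.002, -0.629, 0.778], [-0.0, 0.778, 0.629], [-1.0, -0.001, 0.001]]
wrist_force: [0.2, 0.5, -0.5]
finger_gap: 0.997
```

Request:
drive_tool:
  moves:
    - [0,0,0,0,0,0]
    - [0,0,0,0,0,0]
    - [0,0,0,0,0,0]
    - [0,0,0,0,0,0]
    - [0,0,0,0,0,0]
    - [0,0,0,0,0,0]
  jaw: 0
  grip_force: 40

```text
time: 3.4
tool_pos: [0.6047, -0.0205, 0.1956]
eef_rot: [[0.001, -0.629, 0.777], [-0.0, 0.777, 0.629], [-1.0, -0.0, 0.001]]
wrist_force: [-0.6, -0.0, 3.4]
finger_gap: 0.251
```

Request:
drive_tool:
  moves:
    - [0,0,-0.06,0,0,0]
    - [0,0,-0.12,0,0,0]
    - [0,0,-0.18,0,0,0]
    - [0,0,-0.24,0,0,0]
    - [0,0,-0.3,0,0,0]
    - [0,0,-0.3,0,0,0]

```text
time: 4.15
tool_pos: [0.5581, -0.0579, 0.1954]
eef_rot: [[0.001, -0.629, 0.777], [0.001, 0.777, 0.629], [-1.0, -0.0, 0.002]]
wrist_force: [0.9, 1.6, 2.6]
finger_gap: 0.247
```

Request:
drive_tool:
  moves:
    - [0,0,-0.02,0,0,0]
    - [0,0,-0.035,0,0,0]
    - [0,0,-0.035,0,0,0]

```text
time: 4.53
tool_pos: [0.5525, -0.0628, 0.1954]
eef_rot: [[-0.0, -0.629, 0.777], [-0.0, 0.777, 0.629], [-1.0, -0.0, -0.0]]
wrist_force: [1.6, 2.5, 3.3]
finger_gap: 0.251
```

Request:
drive_tool:
  moves:
    - [0,0,-0.01,0,0,0]
    - [0,0,-0.02,0,0,0]
    - [0,0,-0.02,0,0,0]

```text
time: 4.9
tool_pos: [0.55, -0.0648, 0.1953]
eef_rot: [[0.002, -0.629, 0.777], [0.001, 0.777, 0.629], [-1.0, -0.0, 0.002]]
wrist_force: [5.5, 3.9, 3.8]
finger_gap: 0.247
```

```bash
python3 - <<'E'
from h import *
w=cap('wrist','w2'); s=cap('side','s2')
A=cv2.resize(w['frame'][200:380,200:380,::-1],None,fx=2.2,fy=3,interpolation=2)
B=cv2.resize(s['frame'][150:240,160:320,::-1],None,fx=2.5,fy=6,interpolation=2)
cv2.imwrite('pics/c2.png',np.hstack([A,B]))
E
```

```text
(no output)
```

View pics/c2.png

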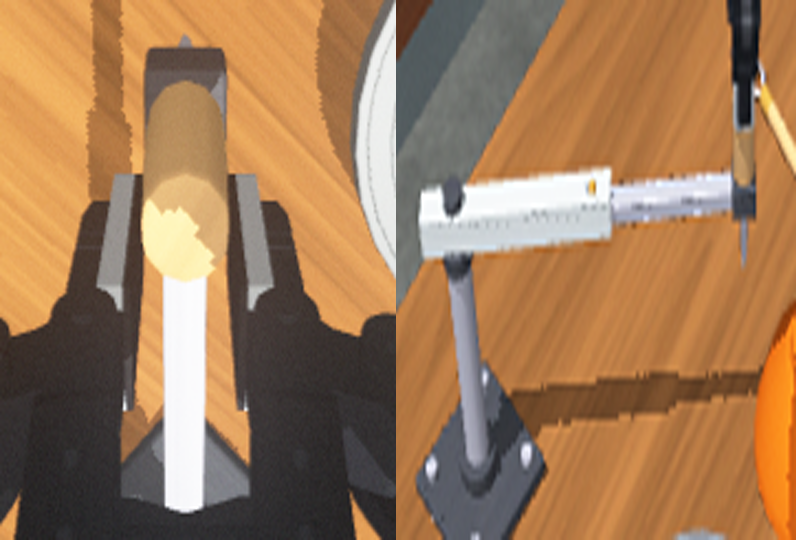

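The brass shows in the sleeve hole at (593,187) in the right half. I'll pull a little further to the stop, then check the lock by pushing back gently.

Request:
drive_tool:
  moves:
    - [0,0,-0.01,0,0,0]
    - [0,0,-0.015,0,0,0]
    - [0,0,-0.015,0,0,0]

```text
time: 5.38
tool_pos: [0.5499, -0.0648, 0.1954]
eef_rot: [[0.007, -0.63, 0.776], [0.004, 0.776, 0.63], [-1.0, -0.001, 0.008]]
wrist_force: [12.8, 9.1, 1.9]
finger_gap: 0.251
```

Request:
drive_tool:
  moves:
    - [0,0,0.015,0,0,0]
    - [0,0,0.025,0,0,0]
    - [0,0,0.025,0,0,0]

```text
time: 5.75
tool_pos: [0.5501, -0.0649, 0.1953]
eef_rot: [[-0.002, -0.629, 0.778], [-0.002, 0.778, 0.629], [-1.0, 0.0, -0.003]]
wrist_force: [-0.9, 0.3, 5.7]
finger_gap: 0.25
```

Request:
drive_tool:
  moves:
    - [0,0,0.02,0,0,0]
    - [0,0,0.02,0,0,0]
    - [0,0,0.02,0,0,0]

```text
time: 6.12
tool_pos: [0.5527, -0.0629, 0.1953]
eef_rot: [[-0.003, -0.628, 0.778], [-0.002, 0.778, 0.628], [-1.0, 0.0, -0.004]]
wrist_force: [-4.1, -1.5, 6.1]
finger_gap: 0.249
```

```bash
python3 - <<'E'
from h import *
np.set_printoptions(precision=4,suppress=True)
s=robot.sense(); k=s['tool_pos'][:2]; d=-s['eef_rot'][:2,2]
b=load('s2'); 
c=cap('side','s3'); cv2.imwrite('pics/c3.png',cv2.resize(c['frame'][160:220,215:315,::-1],None,fx=6,fy=6,interpolation=2))
print(k,s['wrist_force'])
E
```

```text
[ 0.5527 -0.0629] [-4.1476 -1.4613  6.1323]
```

View pics/c3.png

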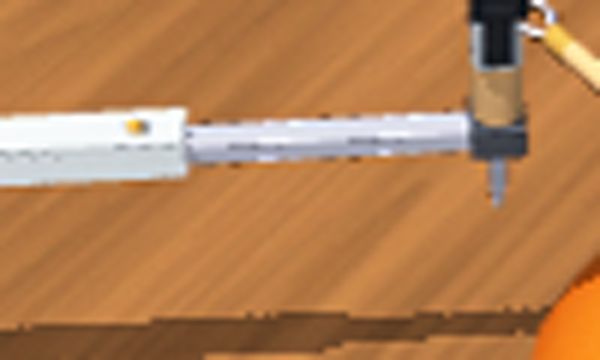

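The tube moved back about 3 mm under only 4 N, so it may not be locked. I'll pull to the stop again, hold, and look more closely.

Request:
drive_tool:
  moves:
    - [0,0,-0.02,0,0,0]
    - [0,0,-0.04,0,0,0]
    - [0,0,-0.05,0,0,0]
    - [0,0,-0.05,0,0,0]
    - [0,0,-0.05,0,0,0]
    - [0,0,-0.05,0,0,0]
    - [0,0,-0.05,0,0,0]

```text
time: 7.05
tool_pos: [0.5498, -0.0647, 0.1954]
eef_rot: [[0.008, -0.631, 0.776], [0.005, 0.776, 0.631], [-1.0, -0.001, 0.01]]
wrist_force: [13.5, 10.6, 1.7]
finger_gap: 0.251
```

```bash
python3 - <<'E'
from h import *
c=cap('side','s4');t=cap('top','t4')
r=lambda n,y,x,w=45,h=30:cv2.resize(load(n)['frame'][y-h:y+h,x-w:x+w,::-1],(400,270),interpolation=2)
y=181;x=238
cv2.imwrite('pics/c4.png',np.vstack([np.hstack([r('s2',y,x,25,17),r('s3',y,x,25,17)]),np.hstack([r('s4',y,x,25,17),r('t4',130,262,30,20)])]))
E
```

```text
(no output)
```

View pics/c4.png

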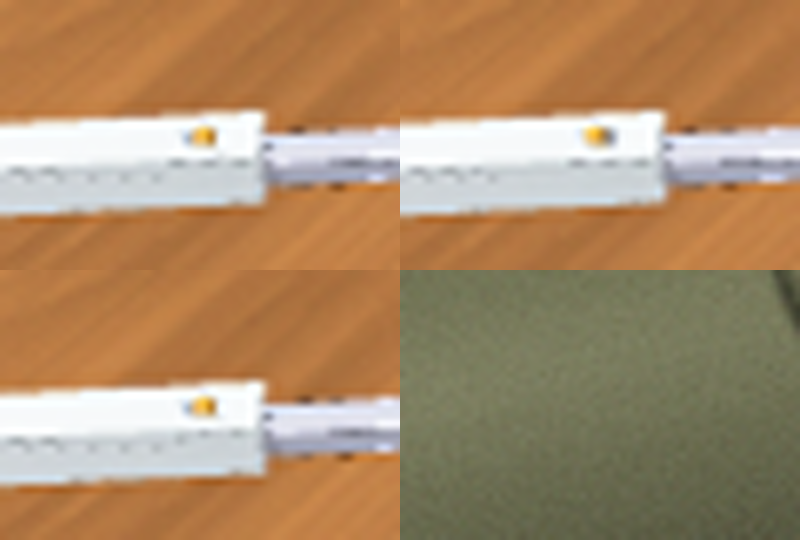

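The button is fully visible both times and shifts between the two edges of the hole, which suggests it is up with 3 mm of play. A firmer push-back will settle it.

Request:
drive_tool:
  moves:
    - [0,0,0.03,0,0,0]
    - [0,0,0.05,0,0,0]
    - [0,0,0.065,0,0,0]
    - [0,0,0.075,0,0,0]
    - [0,0,0.075,0,0,0]

```text
time: 7.78
tool_pos: [0.5535, -0.0629, 0.1952]
eef_rot: [[-0.01, -0.627, 0.779], [-0.008, 0.779, 0.627], [-1.0, 0.001, -0.013]]
wrist_force: [-13.9, -8.9, 9.2]
finger_gap: 0.248
```

It held at 16 N with no further slide, so the arm is locked with about 3.5 mm of play. I'll take the tube back out and then swing.

Request:
drive_tool:
  moves:
    - [0,0,-0.025,0,0,0]
    - [0,0,-0.045,0,0,0]
    - [0,0,-0.045,0,0,0]

```text
time: 8.15
tool_pos: [0.5508, -0.0643, 0.1953]
eef_rot: [[-0.0, -0.629, 0.778], [-0.0, 0.778, 0.629], [-1.0, -0.0, -0.0]]
wrist_force: [2.1, -0.0, 5.1]
finger_gap: 0.249
```

Request:
drive_tool:
  moves:
    - [0,0.126,0.005,0.0255,0,0]
    - [0,0.252,0.02,0.051,0,0]
    - [0,0.376,0.045,0.0764,0,0]
    - [0,0.497,0.08,0.102,0,0]
    - [0,0.615,0.125,0.127,0,0]
    - [0,0.73,0.179,0.153,0,0]
    - [0,0.839,0.241,0.178,0,0]
    - [0,0.918,0.294,0.197,0,0]

```text
time: 9.15
tool_pos: [0.4812, 0.116, 0.1953]
eef_rot: [[0.0, -0.059, 0.998], [-0.001, 0.998, 0.059], [-1.0, -0.001, 0.0]]
wrist_force: [5.2, -1.1, 3.7]
finger_gap: 0.247
```

Request:
drive_tool:
  moves:
    - [0,0,0,0,0,0]
    - [0,0,0,0,0,0]

```text
time: 9.4
tool_pos: [0.4812, 0.1158, 0.1953]
eef_rot: [[0.0, -0.062, 0.998], [-0.001, 0.998, 0.062], [-1.0, -0.001, -0.0]]
wrist_force: [2.8, 0.4, 4.7]
finger_gap: 0.25
```

```bash
python3 - <<'E'
from h import *
np.set_printoptions(precision=4,suppress=True)
s=robot.sense();print(s['tool_pos'],s['eef_rot'],s['wrist_force'])
c=cap('side','s5');w=cap('wrist','w5')
tip=np.r_[s['tool_pos'][:2],.125];f=[.477,.1245,.105]
print('side',proj(c,tip),proj(c,f),'wrist',proj(w,tip),proj(w,f))
A=cv2.resize(c['frame'][190:290,220:340,::-1],(400,333),interpolation=2)
B=cv2.resize(w['frame'][100:280,190:370,::-1],(400,400),interpolation=2)[:333]
cv2.imwrite('pics/c5.png',np.hstack([A,B]))
E
```

```text
[0.4812 0.1158 0.1953] [[ 0.     -0.0621  0.9981]
 [-0.0007  0.9981  0.0621]
 [-1.     -0.0007 -0.    ]] [2.8153 0.4335 4.6515]
side [280.0214 243.9556] [279.5827 251.9472] wrist [283.719  214.2444] [293.2335 203.4851]
```

View pics/c5.png

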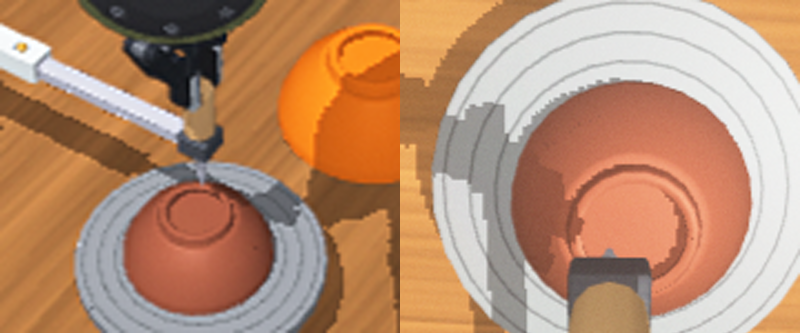

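In the wrist crop the foot ring is centred near (636,232), which is full-frame (296,204.5). The pointer tip is at about (284.5,212.5), against a prediction of (283.7,214.2).

```bash
python3 - <<'E'
from h import *
np.set_printoptions(precision=4,suppress=True)
w=load('w5');print('ring',onz(w,296.2,204.5,.105))
u=lambda x,y:((x-400)/2.2222+190,y/2.2222+100)
# left/right extremes of rim at z=.05 , ring left/right at z=.105
l=onz(w,*u(512,200),.05);r=onz(w,*u(752,200),.05);print('rim',l,r,(l+r)/2)
l=onz(w,*u(567,220),.105);r=onz(w,*u(705,220),.105);print('ring',l,r,(l+r)/2)
t0=load('top0')
hsv=cv2.cvtColor(w['frame'],cv2.COLOR_RGB2HSV)
# wheel outer circle from top0: grey mask
h=cv2.cvtColor(t0['frame'],cv2.COLOR_RGB2HSV)
m=((h[...,0]<12)&(h[...,1]>90)).astype(np.uint8);m[:,:190]=0;m[:,268:]=0;m[:195]=0;m[:275]=m[:275];m[275:]=0
n,lab,st,ce=cv2.connectedComponentsWithStats(m);i=1+st[1:,4].argmax();print(st[i],ce[i])
cn=max(cv2.findContours((lab==i).astype(np.uint8),0,1)[0],key=cv2.contourArea)
(x,y),rr=cv2.minEnclosingCircle(cn);e=cv2.fitEllipse(cn);print(e,onz(t0,*e[0],.06))
E
```

```text
ring [0.4778 0.1274 0.105 ]
rim [0.482  0.0671 0.05  ] [0.4744 0.1881 0.05  ] [0.4782 0.1276 0.05  ]
ring [0.4743 0.0979 0.105 ] [0.4706 0.156  0.105 ] [0.4724 0.127  0.105 ]
[ 202  211   49   48 1856] [225.9494 234.1988]
((225.95852661132812, 234.2081298828125), (47.27872085571289, 48.18999099731445), 77.8978271484375) [0.4788 0.1265 0.06  ]
```

The foot is at about (0.478, 0.127), and the rim measures 121 mm and the ring 58 mm, matching the brief. The pointer still needs about 11 mm in y, so I'll swing that, then release and retreat upward.

Request:
drive_tool:
  moves:
    - [0,0.03,-0.003,0.006,0,0]
    - [0,0.056,-0.005,0.011,0,0]
    - [0,0.056,-0.005,0.011,0,0]
    - [0,0.056,-0.005,0.011,0,0]

```text
time: 10.0
tool_pos: [0.4808, 0.1272, 0.1954]
eef_rot: [[0.003, -0.026, 1.0], [0.0, 1.0, 0.026], [-1.0, 0.0, 0.003]]
wrist_force: [7.9, 1.6, 3.1]
finger_gap: 0.245
```

```bash
python3 - <<'E'
from h import *
np.set_printoptions(precision=4,suppress=True)
s=robot.sense();print(s['tool_pos'],s['wrist_force'])
w=cap('wrist','w6');tip=np.r_[s['tool_pos'][:2],.125];print(proj(w,tip))
cv2.imwrite('pics/c6.png',cv2.resize(w['frame'][100:280,190:370,::-1],(540,540),interpolation=2))
E
```

```text
[0.4808 0.1272 0.1954] [7.9348 1.6053 3.0979]
[283.5734 213.9959]
```

View pics/c6.png

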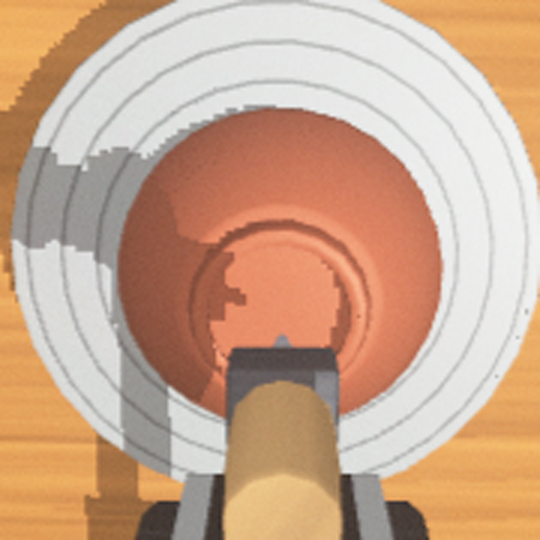

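The tip is at crop column 282, with the foot ring and rim centred at about 280, so it is aligned. I'll ease the pull, release and lift.

Request:
drive_tool:
  moves:
    - [0,0,0.008,0,0,0]
    - [0,0,0.01,0,0,0]
    - [0,0,0.01,0,0,0]

```text
time: 10.42
tool_pos: [0.4808, 0.1268, 0.1952]
eef_rot: [[-0.002, -0.027, 1.0], [-0.001, 1.0, 0.027], [-1.0, -0.001, -0.002]]
wrist_force: [-0.9, -0.3, 6.4]
finger_gap: 0.249
```

Request:
drive_tool:
  moves:
    - [0,0,0,0,0,0]
    - [0,0,0,0,0,0]
    - [0,0,0,0,0,0]
    - [0,0,0,0,0,0]
    - [0,0,0,0,0,0]
    - [0,0,0,0,0,0]
  jaw: 1

```text
time: 11.18
tool_pos: [0.4814, 0.127, 0.1951]
eef_rot: [[-0.0, -0.027, 1.0], [0.0, 1.0, 0.027], [-1.0, 0.0, -0.0]]
wrist_force: [0.7, 0.3, 0.4]
finger_gap: 0.998
```

Request:
drive_tool:
  moves:
    - [-0.1,0,0,0,0,0]
    - [-0.3,0,0,0,0,0]
    - [-0.5,0,0,0,0,0]
    - [-0.5,0,0,0,0,0]

```text
time: 11.68
tool_pos: [0.4825, 0.1271, 0.2988]
eef_rot: [[0.005, -0.027, 1.0], [0.003, 1.0, 0.026], [-1.0, 0.003, 0.005]]
wrist_force: [-0.4, 0.6, -0.1]
finger_gap: 0.995
```

Request:
drive_tool:
  moves:
    - [0,-1,0,0,0,0]
    - [0,-1,0,0,0,0]
    - [0,-1,0,0,0,0]
    - [0,-1,0,0,0,0]
    - [0,-1,0,0,0,0]
    - [0,-1,0,0,0,0]

```text
time: 12.42
tool_pos: [0.4869, -0.0719, 0.2946]
eef_rot: [[-0.001, -0.028, 1.0], [0.0, 1.0, 0.028], [-1.0, 0.0, -0.001]]
wrist_force: [-0.0, -1.0, 0.1]
finger_gap: 1.001
```

```bash
python3 - <<'E'
from h import *
s=robot.sense();print(s['tool_pos'],s['wrist_force'],s['finger_gap'])
c=cap('side','s7');t=cap('top','t7')
for p in ([.4795,.127,.125],[.478,.127,.105],[.4795,.127,.23]): print(proj(c,p),proj(t,p))
A=cv2.resize(c['frame'][150:310,155:335,::-1],(400,356),interpolation=2)
B=cv2.resize(t['frame'][60:290,160:310,::-1],(380,583),interpolation=2)
A=np.vstack([A,np.zeros((583-356,400,3),np.uint8)])
A[356:]=cv2.resize(c['frame'][210:278,240:340,::-1],(400,227),interpolation=2)
cv2.imwrite('pics/c7.png',np.hstack([A,B]))
E
```

```text
[ 0.48690167 -0.07193727  0.29463681] [-0.01475181 -0.95252163  0.11486834] 1.0005966845875736
[277.92311999 247.03471271] [221.10210796 230.17360741]
[278.68337478 252.39789336] [222.58157773 232.04362736]
[276.29051493 218.06493411] [211.97524743 222.81585666]
```

View pics/c7.png

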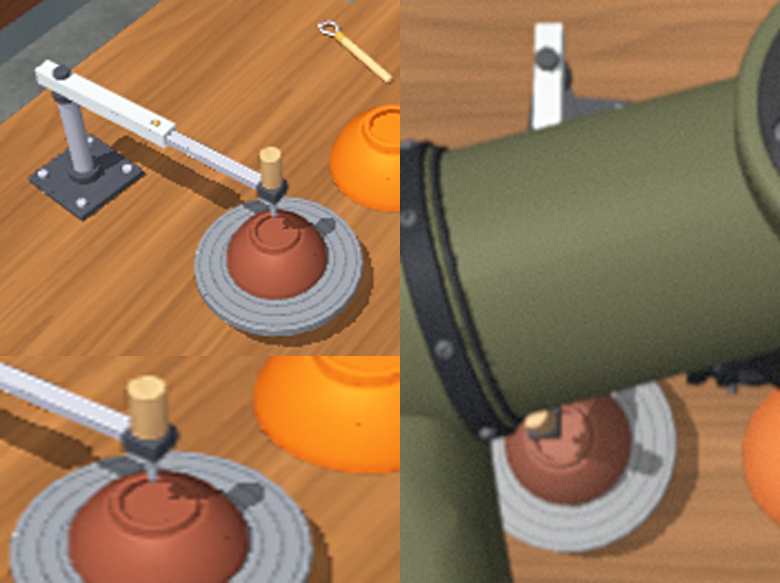

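The arm rests over the bowl with the brass button showing in the hole. In the side view the tip is at (278,246.2), against a prediction of (277.9,247). The bowl hasn't moved, so I'm handing in.

```bash
python3 -c "
from h import *
print(robot.sense()['time'],ticket.job_done())"
```

```text
the job is handed in; nothing more can be done
12.525 None
```

The gauge is set up and handed in at 12.5 s. The arm is locked fully out, its pointer hangs over the foot of the small brown bowl on the wheel, and the gripper is open and clear.

- **Lock:** I pulled the knob out about 70 mm to the stop, and the brass button showed in the sleeve hole. A first light push-back moved the tube about 3 mm, which left the lock in doubt. I pulled it out again, and a firmer push of about 16 N was held. That makes the 3 mm play of the button in its hole. I did not see the 4 mm button height directly.
- **Swing:** Only after that did I swing the locked arm about 0.65 rad clockwise, then eased the pull and let go.
- **Position:** I measured the foot at about (0.478, 0.127) m. The pointer is at about (0.480, 0.127), so it is within roughly 2 mm.
- **Disagreement:** Reading the foot from the side camera alone gave a point up to about 7 mm off, near (0.472, 0.132). I trusted the wrist and top views instead, because their rim and ring sizes matched the brief.
- **Other objects:** The bowl's foot was within about 1 px of its first position in the side view. The cup, jar and loop tool were never approached; of these, I saw only the loop tool in the last picture.

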